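# Switch off a coffee machine's control unit and open its service hatch

### The job

Make the coffee machine's control unit ready for service: first slide its power switch by the orange ridge from the green end fully across to the red (off) end, so that it snaps home. Then press the blue hatch down at its yellow dot until the catch lets go and let it swing fully open. Leave the loose things around it where they are.

Things in the scene. Friction and masses are not known exactly. Their poses are not given: they have to be found in the camera images.
- control_unit: the dark steel control unit of a coffee machine, fixed to the bench: a case 200 (x) x 260 (y) x 100 mm (z). Origin at the middle of its underside; x points from its vented front to its back, z up. Its flat top, 100 mm above the origin, carries the slide switch near its -y end and the blue hatch over the rest
- slide_ridge (a point): middle of the top of the switch's orange ridge; moves with the switch. The ridge is 8 mm thick (unit x), 30 mm wide (y) and stands 10 mm above a white plate 60 (x) x 34 mm (y) that is flush with the unit's top; pinch it across its thickness or push its face. The plate lies in a slot 88 x 38 mm, 12 mm deep where uncovered; the raised edge of the hatch begins 55 mm to the +y side of the ridge
- power_slide (a joint): position of the slide switch in m: 0 = on, at the end with the green patch (the unit's +x end); 0.024 = off, at the end with the red patch (-x end). It moves straight along the unit's -x by 24 mm. A detent holds it at both ends: it resists with up to about 6 N over the first half and then snaps on by itself. While it is on, its bolt keeps the hatch from being pressed in
- press_mark (a point): centre of the yellow dot (24 mm across) on top of the blue hatch, near the hatch's free edge; it moves with the hatch, and is the place to press. Hatch: 140 (x) x 135 mm (y), 18 mm thick, its top standing 10 mm above the unit's top when closed. The free edge lies 30 mm from the dot towards the unit's -y, the hinge 110 mm from it towards +y
- hatch_hinge (a point): middle of the hatch's hinge line, which runs along the unit's x at the unit's +y end, level with the unit's top, 115 mm to the +y side of the unit's middle
- hatch (a joint): hatch angle in rad: 0 = shut and held by its push catch, negative = pressed in (stop at -0.065), 1.3 = fully open, standing nearly upright. With the switch off, pressing the dot straight down about 3 mm (about 4 N; solid stop at 7 mm) frees the catch; once the pressure is taken away a spring swings the hatch up to its open stop within about 2 s, its free edge sweeping up and over towards the hinge. The catch does not take hold again
- wrench: a bare steel open-ended spanner lying flat, 190 mm long, 8 mm thick; origin at the middle of its underside, x along it; to be left alone
- screw_tray: a small orange open tray 100 x 75 x 35 mm; origin at the middle of its underside; to be left alone
- screwdriver: a screwdriver 200 mm long with a red handle 26 mm thick, lying flat; origin at the middle under it, x from handle to tip; to be left alone
- tamper: a steel coffee tamper standing on its 58 mm foot, 90 mm high; origin under its centre; to be left alone
- milk_jug: a steel jug 80 mm across and 100 mm high with a handle on its y side; origin under its centre; to be left alone

How it is judged:
By the outcome, as a careful person would: the job done as asked, in the order asked, and still so for the second after the job is handed in, with the robot touching nothing.
It also fails if it takes over 46 s, if anything falls off the work surface, if the arm or the gripper's body presses on something with over 40 N, if the wrist force passes 120 N, or if a joint passes its speed limit or range.

### The arm

A 7-joint arm with a two-finger parallel gripper is mounted at the origin on the work surface. World frame = base frame: x ahead of the robot, y to its left, z up, the work surface at z = 0. Lengths are in m, angles in rad, forces in N, time in s.
With the tool pointing down it reaches from about 0.4 to 0.85 m from the base axis. Payload 4.5 kg.
Tool frame: the origin (TCP) lies on the centre line of the jaws, within the pads' length; the fingertips stand 11 mm ahead of it and the grasp point (between the pads) lies 8 mm behind it; z points along the fingers, y is the line along which they close (so a half turn about z gives the same grasp; the last joint's range is limited). The gripper opens to 88 mm and grips with 3 to 60 N. Pads are 18 mm wide; open, the fingers measure 123 mm over their backs; the gripper's body (75 mm by 187 mm) begins 45 mm behind the grasp point.
Start: joints at [-1.088, 0.689, -0.195, 1.565, 0.157, 0.902, -0.215], TCP at [0.271, 0.563, 0.227] pointing down, gripper open.
Joint ranges: [-3.01, 3.01], [-0.46, 2.08], [-1.47, 1.51], [0.13, 2.56], [-1, 4.14], [0.04, 2.09], [-2.66, 2.66]. Speed limits (rad/s): [2.57, 2.57, 3.14, 3.14, 3.14, 3.14, 3.14].

### API

Orientations are given as a unit quaternion [x, y, z, w].
In Python, from plant import * gives the robot as it stands. The module is installed in compiled form; this text tells all that it offers.
- The arm moves only by the tool send_rows, never from a script. Its argument "motion" is a list of rows, each an object of numbers: "x", "y", "z": the shift along the tool's x, y, z in cm; "rx", "ry", "rz": the turn, a rotation vector about the tool's x, y, z in rad; "jaw": the finger opening in cm, from 0 to 8.81. In form: [{"x": .., "y": .., "z": .., "rx": .., "ry": .., "rz": .., "jaw": ..}, ...]. A call has exactly 5 rows; each row shifts and turns the commanded pose from where the row before left it, along the tool's axes as they then stand; what a row does not reach is not made up. A row lasts 1/10 s, in which the tool goes at most 50 mm and 8.59 degrees, less where a joint would pass 70% of its speed; a pose out of reach is approached as far as the arm can. A call is refused whole if a number of a shift passes 5 or a number of a turn 0.15, either way. A call with a gripper value outside its range is refused whole. The fingers move at their own pace and stop on an object; "grip_force" is the grip in N (left out, the last holds). Time passes only in rows, so rows that do not move let the fingers close, or fill a call up. It gives the time, the measured TCP pose, the force, the opening and the grip force at its end, in the units of the state.
- get_state(): the state, without advancing time (a new reading comes with each control period).
- snapshot(name): name is "side" or "top" or "wrist"; returns a dict with "img" (480x640x3 uint8, red, green, blue), "vertical_fov" (degrees; the focal length in pixels is half the picture's height over the tangent of half this angle, whatever the lens; pixels are square), "cx", "cy" (the principal point, pixels), "extrinsics" (4x4, takes a point from camera to world coordinates). Camera axes: x right, y up, looking along -z (the intrinsics and any distortion apply to the point x, -y, -z); pixel columns grow to the right and rows downward; lengths in m; the calibration is good to about 2 mm. A picture is of the moment at which its call begins. There is no depth.
- finish_job(): hands the job in; it is judged then, once.
The state is a dict: "clock": time; "q": joint angles; "qd": joint speeds; "joint_torque": joint torques, N m; "tool_pos": TCP position; "eef_rot": TCP orientation; "contact_force": force on the tool from outside, world axes, zero at the start; "moment": the same for the moment, N m; "opening": opening from 0.0 (shut) to 1.0 (fully open); "finger_force": force on a finger pad.
Only numpy, scipy, OpenCV 4.12 (cv2) and the standard library are available. Lean on these libraries where they do the work, as an engineer would, in place of code of your own. Each camera call takes 0.05 s, during which the arm holds its last target. There are 200 camera calls.

## Working session

There is one attempt and no reset: what is moved stays moved. The work goes in short steps, Python scripts to look and compute and a tool call to move; the robot and the scene stay as the last step left them, time stands still between calls to the robot, and variables do not carry over. Pictures are saved under pics/ and viewed, at most 10 in all, crops included, and the job is handed in when it is done.

Besides the shell and the picture viewer there is one more tool, called as a command line: name --argument value ..., lists and objects as JSON in quotes. send_rows: Moves the arm, as the interface text tells. Its arguments: {"type":"object","properties":{"motion":{"type":"array"},"grip_force":{"type":"number"}},"required":["motion"]}

```bash
mkdir -p pics; python3 - <<'E'
from plant import *
import cv2,numpy as np,pickle
s=get_state();print({k:np.round(s[k],3) for k in s})
d={}
for n in("side","top","wrist"):
    c=snapshot(n);d[n]=c;cv2.imwrite(f"pics/{n}0.png",c["img"][:,:,::-1]);print(n,{k:c[k] for k in c if k not in("img","extrinsics")},np.round(c["extrinsics"],3).tolist())
pickle.dump(d,open("d0.pkl","wb"))
E
```

```text
{'clock': np.float64(0.0), 'q': array([-1.088,  0.69 , -0.194,  1.566,  0.157,  0.903, -0.215]), 'qd': array([-0.   ,  0.001,  0.   , -0.002,  0.001,  0.002,  0.001]), 'joint_torque': array([ 0.0000e+00, -5.2756e+01, -1.2670e+00, -1.5343e+01, -5.3000e-02,
        7.0000e-03,  0.0000e+00]), 'tool_pos': array([0.271, 0.562, 0.226]), 'eef_rot': array([ 0.222,  0.975, -0.001, -0.   ]), 'contact_force': array([ 0.317,  0.906, -0.021]), 'moment': array([ 0.041, -0.014,  0.002]), 'finger_force': np.float64(0.0), 'opening': np.float64(0.996)}
side {'vertical_fov': 44.2806435743303, 'cx': 318.56559745097684, 'cy': 242.41828932906188} [[0.912, 0.22, -0.345, 0.2], [-0.409, 0.503, -0.761, -0.761], [0.006, 0.836, 0.549, 0.718], [0.0, 0.0, 0.0, 1.0]]
top {'vertical_fov': 43.73675747042308, 'cx': 317.0133342938585, 'cy': 236.71537135507347} [[-0.023, 0.991, -0.129, 0.408], [-1.0, -0.023, 0.003, 0.088], [0.0, 0.129, 0.992, 1.38], [0.0, 0.0, 0.0, 1.0]]
wrist {'vertical_fov': 70.10933107909626, 'cx': 323.60577006313514, 'cy': 238.72917066480824} [[0.433, -0.865, -0.252, 0.206], [0.901, 0.416, 0.123, 0.594], [-0.002, -0.28, 0.96, 0.384], [0.0, 0.0, 0.0, 1.0]]
```

View pics/top0.png

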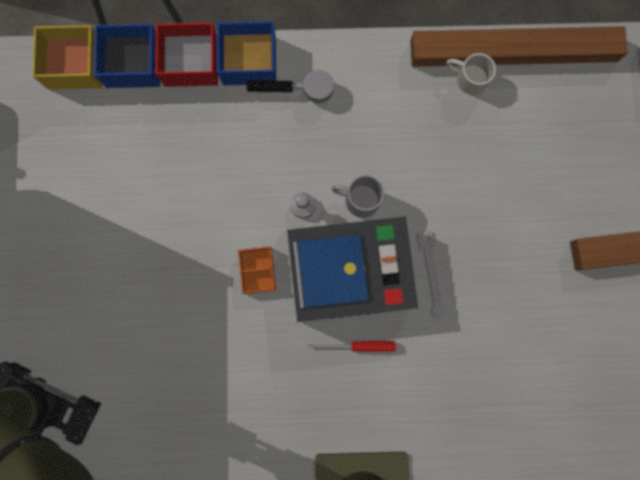

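View pics/side0.png

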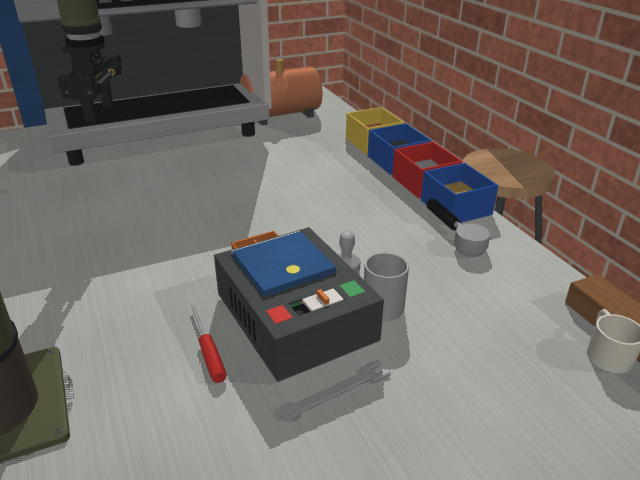

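The top view shows the unit at about (352,268), the ridge at (388,259), the dot at (349,268), green patch at the top (world +x) and red at the bottom. In the side view the dot is at (293,269), the ridge at (323,296). The hatch is shut and the area above the unit is clear.

```bash
cat > h.py <<'E'
import cv2,numpy as np
def ray(c,u,v):
    f=240/np.tan(np.radians(c["vertical_fov"])/2)
    E=np.array(c["extrinsics"]);d=E[:3,:3]@np.array([(u-c["cx"])/f,-(v-c["cy"])/f,-1]);return E[:3,3],d
def plane(c,uv,z):
    o,d=ray(c,*uv);return o+d*(z-o[2])/d[2]
def tri(c1,a,c2,b):
    o,d=ray(c1,*a);p,e=ray(c2,*b);s=np.linalg.lstsq(np.c_[d,-e],p-o,rcond=None)[0]
    A,B=o+s[0]*d,p+s[1]*e;return (A+B)/2,np.linalg.norm(A-B)
def blob(c,lo,hi,box):
    x0,y0,x1,y1=box;h=cv2.cvtColor(c["img"],cv2.COLOR_RGB2HSV)
    m=cv2.inRange(h,np.array(lo),np.array(hi));k=np.zeros_like(m);k[y0:y1,x0:x1]=m[y0:y1,x0:x1]
    n,l,st,ce=cv2.connectedComponentsWithStats(k);i=1+np.argmax(st[1:,4]);return ce[i],st[i],l==i
C=dict(yellow=((22,120,90),(35,255,255)),orange=((6,110,80),(20,255,255)),green=((45,110,50),(75,255,255)),red=((0,170,110),(4,255,255)),blue=((100,120,40),(120,255,255)))
E
python3 - <<'E'
import pickle;from h import *
d=pickle.load(open("d0.pkl","rb"));B=dict(top=(285,215,420,320),side=(210,225,385,380))
for n in C:
    r={}
    for v in("top","side"):
        ce,st,m=blob(d[v],*C[n],B[v]);r[v]=ce;z=.11 if n in("yellow","orange","blue") else .1
        print(n,v,ce.round(1),st,plane(d[v],ce,z).round(4))
        if n=="blue":
            print(cv2.minAreaRect(np.argwhere(m)[:,::-1].astype(np.float32)))
    p,g=tri(d["top"],r["top"],d["side"],r["side"]);print("   tri",p.round(4),"gap",g.round(4))
a=cv2.resize(d["top"]["img"][215:325,285:425],None,fx=4,fy=4,interpolation=2);b=cv2.resize(d["side"]["img"][225:385,205:395],None,fx=3,fy=3,interpolation=2)
b=cv2.resize(b,(int(b.shape[1]*440/b.shape[0]*.45),440)) if 0 else b[:440]
cv2.imwrite("pics/crop.png",a[:,:,::-1])
E
```

```text
yellow top [349.5 268.1] [345 263  10  11  84] [0.5037 0.0171 0.11  ]
yellow side [292.4 269. ] [287 266  12   7  75] [0.5048 0.022  0.11  ]
   tri [0.5032 0.0173 0.1136] gap 0.0004
orange top [388.9 258.4] [382 257  15   4  46] [ 0.5225 -0.0675  0.11  ]
orange side [253.  239.3] [231 231  47  18 296] [0.4723 0.1404 0.11  ]
   tri [ 0.4657 -0.0418  0.2313] gap 0.0935
green top [384.7 232.2] [376 225  18  15 223] [ 0.5803 -0.0619  0.1   ]
green side [351.7 288.3] [340 281  25  16 221] [ 0.5813 -0.0578  0.1   ]
   tri [ 0.5797 -0.0614  0.1031] gap 0.0005
red top [393.1 296. ] [385 289  17  15 211] [ 0.4428 -0.0744  0.1   ]
red side [215.7 363.2] [210 336  16  44 425] [ 0.3204 -0.1364  0.1   ]
   tri [ 0.3892 -0.0745  0.0333] gap 0.112
blue top [331.8 270.7] [ 298  235   70   72 3976] [0.4992 0.055  0.11  ]
((332.68292236328125, 270.6463623046875), (66.36935424804688, 63.27727127075195), 83.6598129272461)
blue side [282.7 263. ] [ 233  232  103   65 3800] [0.4957 0.0458 0.11  ]
((284.20001220703125, 261.60003662109375), (52.49380874633789, 93.6034164428711), 71.56504821777344)
   tri [0.4994 0.0549 0.1031] gap 0.0006
```

View pics/crop.png

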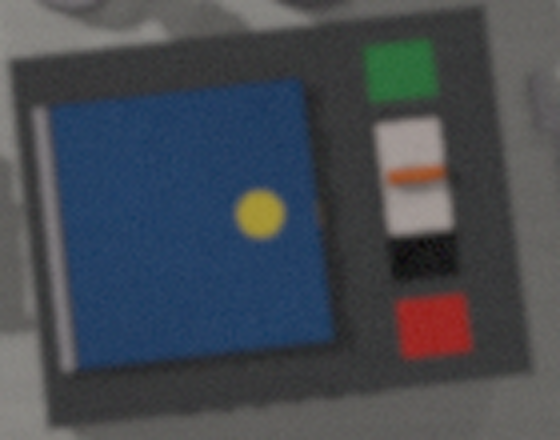

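send_rows --motion '[{"x": 0, "y": 0, "z": 0, "rx": 0, "ry": 0, "rz": -0.135, "jaw": 0}, {"x": 0, "y": 0, "z": 0, "rx": 0, "ry": 0, "rz": -0.135, "jaw": 0}, {"x": 0, "y": 0, "z": 0, "rx": 0, "ry": 0, "rz": -0.135, "jaw": 0}, {"x": 0, "y": 0, "z": 0, "rx": 0, "ry": 0, "rz": -0.134, "jaw": 0}, {"x": 0, "y": 0, "z": 0, "rx": 0, "ry": 0, "rz": 0, "jaw": 0}]' --grip_force 10

```text
clock: 0.65
tool_pos: [0.2713, 0.5628, 0.2265]
eef_rot: [-0.045, 0.999, -0.0, -0.0]
contact_force: [0.1, 0.0, 0.7]
opening: 0.57
finger_force: 0.0
```

```bash
cat >> h.py <<'E'
from scipy.spatial.transform import Rotation as Ro
def delta(s,target):
    R=Ro.from_quat(s["eef_rot"]).as_matrix();d=R.T@(np.array(target)-s["tool_pos"])
    yaw=np.degrees(np.arctan2(R[1,1],R[0,1]));print("t",round(float(s["clock"]),2),"pos",np.round(s["tool_pos"],4),"F",np.round(s["contact_force"],1),"open",np.round(s["opening"],3),"yaw(y)",yaw.round(2),"z",R[:,2].round(3));print("shift cm",(d*100).round(2))
E
python3 - <<'E'
import pickle;from h import *
from plant import *
d=pickle.load(open("d0.pkl","rb"))
c=blob(d["side"],*C["orange"],(305,280,345,310))[0];t=blob(d["top"],*C["orange"],(375,245,405,270))[0]
print(c,tri(d["top"],t,d["side"],c),plane(d["side"],c,.11))
xu=np.array([.9959,.0905,0])
r=np.array([.5225,-.0675,0])
delta(get_state(),r+.026*xu+[0,0,.19])
E
```

```text
[322.46601942 296.42718447] (array([ 0.52232136, -0.06755688,  0.1083971 ]), np.float64(0.0006455295490237046)) [ 0.52115119 -0.06932269  0.11      ]
t 0.65 pos [0.2713 0.5628 0.2265] F [0.1 0.  0.7] open 0.57 yaw(y) 95.18 z [-0.001 -0.001 -1.   ]
shift cm [-21.94 -65.03   3.67]
```

send_rows --motion '[{"x": -1.2, "y": -3.5, "z": 0, "rx": 0, "ry": 0, "rz": 0, "jaw": 0}, {"x": -1.2, "y": -3.5, "z": 0, "rx": 0, "ry": 0, "rz": 0, "jaw": 0}, {"x": -1.2, "y": -3.5, "z": 0, "rx": 0, "ry": 0, "rz": 0, "jaw": 0}, {"x": -1.2, "y": -3.5, "z": 0, "rx": 0, "ry": 0, "rz": 0, "jaw": 0}, {"x": -1.2, "y": -3.5, "z": 0, "rx": 0, "ry": 0, "rz": 0, "jaw": 0}]'

```text
clock: 1.15
tool_pos: [0.3471, 0.3928, 0.2269]
eef_rot: [-0.043, 0.999, -0.0, 0.0]
contact_force: [0.4, 0.4, -0.4]
opening: 0.118
finger_force: 0.0
```

send_rows --motion '[{"x": -1.2, "y": -3.5, "z": 0, "rx": 0, "ry": 0, "rz": 0, "jaw": 0}, {"x": -1.2, "y": -3.5, "z": 0, "rx": 0, "ry": 0, "rz": 0, "jaw": 0}, {"x": -1.2, "y": -3.5, "z": 0, "rx": 0, "ry": 0, "rz": 0, "jaw": 0}, {"x": -1.2, "y": -3.5, "z": 0, "rx": 0, "ry": 0, "rz": 0, "jaw": 0}, {"x": -1.2, "y": -3.5, "z": 0, "rx": 0, "ry": 0, "rz": 0, "jaw": 0}]'

```text
clock: 1.65
tool_pos: [0.4227, 0.224, 0.227]
eef_rot: [-0.043, 0.999, 0.0, 0.0]
contact_force: [0.7, -0.4, 0.2]
opening: 0.005
finger_force: 0.0
```

send_rows --motion '[{"x": -1.2, "y": -3.5, "z": 0, "rx": 0, "ry": 0, "rz": 0, "jaw": 0}, {"x": -1.2, "y": -3.5, "z": 0, "rx": 0, "ry": 0, "rz": 0, "jaw": 0}, {"x": -1.2, "y": -3.5, "z": 0, "rx": 0, "ry": 0, "rz": 0, "jaw": 0}, {"x": -1.2, "y": -3.5, "z": 0, "rx": 0, "ry": 0, "rz": 0, "jaw": 0}, {"x": -1.2, "y": -3.5, "z": 0, "rx": 0, "ry": 0, "rz": 0, "jaw": 0}]'

```text
clock: 2.15
tool_pos: [0.4982, 0.055, 0.2269]
eef_rot: [-0.043, 0.999, 0.0, 0.0]
contact_force: [0.9, 0.2, 0.3]
opening: 0.007
finger_force: 0.0
```

send_rows --motion '[{"x": -1.2, "y": -3.5, "z": 0, "rx": 0, "ry": 0, "rz": 0, "jaw": 0}, {"x": -1.2, "y": -3.5, "z": 0, "rx": 0, "ry": 0, "rz": 0, "jaw": 0}, {"x": -1.2, "y": -3.5, "z": 0, "rx": 0, "ry": 0, "rz": 0, "jaw": 0}, {"x": 0, "y": 0, "z": 0, "rx": 0, "ry": 0, "rz": 0, "jaw": 0}, {"x": 0, "y": 0, "z": 0, "rx": 0, "ry": 0, "rz": 0, "jaw": 0}]'

```text
clock: 2.65
tool_pos: [0.5429, -0.0454, 0.2266]
eef_rot: [-0.043, 0.999, 0.0, -0.0]
contact_force: [0.9, 0.2, 0.4]
opening: 0.005
finger_force: 0.0
```

```bash
python3 - <<'E'
from h import *
from plant import *
xu=np.array([.9959,.0905,0]);r=np.array([.5225,-.0675,0])
delta(get_state(),r+.026*xu+[0,0,.15])
c=snapshot("wrist");cv2.imwrite("pics/w1.png",c["img"][:,:,::-1])
m,st,_=blob(c,*C["orange"],(0,0,640,480));print("ridge",m,st,plane(c,m,.11))
m,st,_=blob(c,*C["yellow"],(0,0,640,480));print("dot",m,st,plane(c,m,.11))
E
```

```text
t 2.65 pos [ 0.5429 -0.0454  0.2266] F [0.9 0.2 0.4] open 0.005 yaw(y) 94.91 z [-0.001  0.    -1.   ]
shift cm [-0.38 -2.02  7.66]
ridge [587.38443465 200.96079295] [ 544  154   90   96 6810] [0.50006068 0.16474321 0.11      ]
dot [407.27285714 189.73714286] [393 175  30  30 700] [0.50360224 0.01841949 0.11      ]
```

View pics/w1.png

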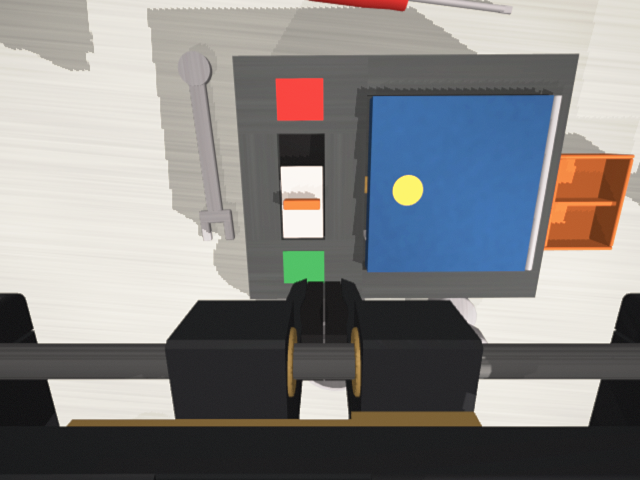

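The wrist view shows the ridge at (301,203), the dot at (407,190), fingertips closed at (324,285). The dot agrees with the earlier fix within 1 mm. I go down beside the ridge's green-side face.

send_rows --motion '[{"x": -0.2, "y": -1.0, "z": 1.0, "rx": 0, "ry": 0, "rz": 0, "jaw": 0}, {"x": -0.2, "y": -1.0, "z": 2.0, "rx": 0, "ry": 0, "rz": 0, "jaw": 0}, {"x": 0, "y": 0, "z": 3.0, "rx": 0, "ry": 0, "rz": 0, "jaw": 0}, {"x": 0, "y": 0, "z": 1.7, "rx": 0, "ry": 0, "rz": 0, "jaw": 0}, {"x": 0, "y": 0, "z": 0, "rx": 0, "ry": 0, "rz": 0, "jaw": 0}]'

```text
clock: 3.2
tool_pos: [0.5466, -0.0638, 0.1473]
eef_rot: [-0.046, 0.999, 0.0, -0.003]
contact_force: [-0.0, -0.1, -0.1]
opening: 0.004
finger_force: 0.0
```

```bash
python3 - <<'E'
from h import *
from plant import *
xu=np.array([.9959,.0905,0]);r=np.array([.5225,-.0675,0])
delta(get_state(),r+.022*xu+[0,0,.1155])
c=snapshot("wrist");cv2.imwrite("pics/w2.png",c["img"][:,:,::-1])
m,st,_=blob(c,*C["orange"],(150,100,400,330));print("ridge",m,st,plane(c,m,.11))
E
```

```text
t 3.2 pos [ 0.5466 -0.0638  0.1473] F [-0.  -0.1 -0.1] open 0.004 yaw(y) 95.24 z [-0.006  0.    -1.   ]
shift cm [ 0.22 -0.15  3.18]
ridge [324.31234257 224.5465995 ] [299 217  51  16 794] [ 0.52203344 -0.0656354   0.11      ]
```

View pics/w2.png

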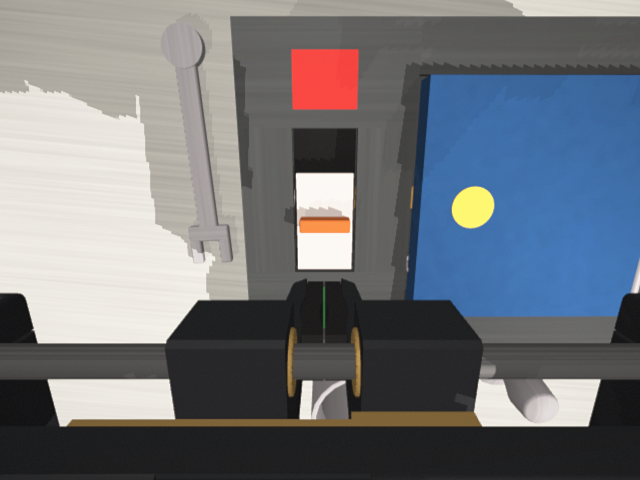

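The ridge at (324,224) is lined up with the fingertips at (324,285). Lowering.

send_rows --motion '[{"x": 0, "y": 0, "z": 1.2, "rx": 0, "ry": 0, "rz": 0, "jaw": 0}, {"x": 0, "y": 0, "z": 1.2, "rx": 0, "ry": 0, "rz": 0, "jaw": 0}, {"x": 0, "y": 0, "z": 0.5, "rx": 0, "ry": 0, "rz": 0, "jaw": 0}, {"x": 0, "y": 0, "z": 0.2, "rx": 0, "ry": 0, "rz": 0, "jaw": 0}, {"x": 0, "y": 0, "z": 0, "rx": 0, "ry": 0, "rz": 0, "jaw": 0}]'

```text
clock: 3.75
tool_pos: [0.5488, -0.0644, 0.1187]
eef_rot: [-0.045, 0.999, 0.0, -0.0]
contact_force: [-0.4, -0.5, 0.2]
opening: 0.003
finger_force: 0.0
```

send_rows --motion '[{"x": 0, "y": 0, "z": 0.25, "rx": 0, "ry": 0, "rz": 0, "jaw": 0}, {"x": 0.3, "y": 0, "z": 0, "rx": 0, "ry": 0, "rz": 0, "jaw": 0}, {"x": 0.3, "y": 0, "z": 0, "rx": 0, "ry": 0, "rz": 0, "jaw": 0}, {"x": 0.3, "y": 0, "z": 0, "rx": 0, "ry": 0, "rz": 0, "jaw": 0}, {"x": 0.3, "y": 0, "z": 0, "rx": 0, "ry": 0, "rz": 0, "jaw": 0}]'

```text
clock: 4.25
tool_pos: [0.5366, -0.0655, 0.1165]
eef_rot: [-0.045, 0.999, -0.0, 0.0]
contact_force: [-0.1, -0.9, -0.6]
opening: 0.004
finger_force: 0.0
```

send_rows --motion '[{"x": 0.2, "y": 0, "z": 0, "rx": 0, "ry": 0, "rz": 0, "jaw": 0}, {"x": 0.2, "y": 0, "z": 0, "rx": 0, "ry": 0, "rz": 0, "jaw": 0}, {"x": 0.2, "y": 0, "z": 0, "rx": 0, "ry": 0, "rz": 0, "jaw": 0}, {"x": 0.2, "y": 0, "z": 0, "rx": 0, "ry": 0, "rz": 0, "jaw": 0}, {"x": 0.0, "y": 0, "z": 0, "rx": 0, "ry": 0, "rz": 0, "jaw": 0}]'

```text
clock: 4.75
tool_pos: [0.5286, -0.0663, 0.1164]
eef_rot: [-0.045, 0.999, -0.0, -0.0]
contact_force: [0.6, -0.3, 0.0]
opening: 0.006
finger_force: 0.0
```

send_rows --motion '[{"x": 0.2, "y": 0, "z": 0, "rx": 0, "ry": 0, "rz": 0, "jaw": 0}, {"x": 0.2, "y": 0, "z": 0, "rx": 0, "ry": 0, "rz": 0, "jaw": 0}, {"x": 0.2, "y": 0, "z": 0, "rx": 0, "ry": 0, "rz": 0, "jaw": 0}, {"x": 0.0, "y": 0, "z": 0, "rx": 0, "ry": 0, "rz": 0, "jaw": 0}, {"x": 0.0, "y": 0, "z": 0, "rx": 0, "ry": 0, "rz": 0, "jaw": 0}]'

```text
clock: 5.25
tool_pos: [0.5229, -0.0667, 0.1164]
eef_rot: [-0.045, 0.999, 0.0, 0.0]
contact_force: [1.0, -0.3, -0.1]
opening: 0.012
finger_force: 0.0
```

```bash
python3 - <<'E'
from h import *
from plant import *
delta(get_state(),[.5,0,.1])
out=[]
for n,b in(("wrist",(200,100,420,300)),("side",(270,280,345,330))):
    c=snapshot(n);m,st,_=blob(c,*C["orange"],b);print(n,m,st,plane(c,m,.11))
    i=c["img"] if n=="wrist" else cv2.resize(c["img"][200:400,190:410],None,fx=2.4,fy=2.4)
    out.append(i[:,60:] if 0 else i)
a=cv2.resize(out[0][50:350,180:480],(400,400));b=cv2.resize(out[1],(400,364))
b=np.vstack([b,np.zeros((36,400,3),np.uint8)])
cv2.imwrite("pics/p3.png",np.hstack([a,b])[:,:,::-1])
E
```

```text
t 5.25 pos [ 0.5229 -0.0667  0.1164] F [ 1.  -0.3 -0.1] open 0.012 yaw(y) 95.17 z [ 0.  0. -1.]
shift cm [1.68 6.85 1.64]
wrist [326.07381371 276.88927944] [298 272  57  20 569] [ 0.51848057 -0.06583278  0.11      ]
side [322.47524752 296.43564356] [317 289  12  16 101] [ 0.52115588 -0.06934906  0.11      ]
```

View pics/p3.png

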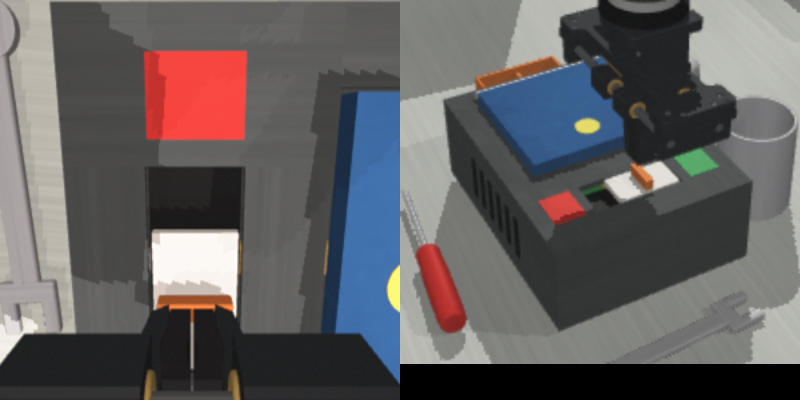

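The wrist view shows the ridge just ahead of and partly under the fingertips. In the side view the ridge has not moved, and the hand's lower edge (about (322,285) full-frame) appears above or behind it. I check by projection.

```bash
python3 - <<'E'
from h import *
from plant import *
s=get_state();c=snapshot("side");w=snapshot("wrist");t=snapshot("top")
def proj(c,p):
    E=np.array(c["extrinsics"]);q=E[:3,:3].T@(np.array(p)-E[:3,3]);f=240/np.tan(np.radians(c["vertical_fov"])/2);return np.round([c["cx"]+f*q[0]/-q[2],c["cy"]-f*q[1]/-q[2]],1)
p=s["tool_pos"]
for z in(.105,.116,.13,.15,.18):
    print(z,[proj(k,[p[0],p[1],z]) for k in(c,w,t)])
print("ridge top",[proj(k,[.5225,-.0675,.11]) for k in(c,w,t)])
print(s["q"].round(3),np.round(w["extrinsics"],4).tolist())
i=cv2.resize(c["img"][215:325,250:400],(750,550),interpolation=cv2.INTER_CUBIC);cv2.imwrite("pics/s4.png",i[:,:,::-1])
E
```

```text
0.105 [array([322.8, 297.6]), array([323.5, 280.9]), array([388.3, 258.3])]
0.116 [array([322.9, 292.4]), array([323.5, 289.6]), array([388.9, 257.9])]
0.13 [array([323. , 285.6]), array([323.4, 302.4]), array([389.7, 257.2])]
0.15 [array([323.1, 275.7]), array([323.4, 324.9]), array([390.9, 256.3])]
0.18 [array([323.3, 260.5]), array([323.2, 373.5]), array([392.7, 254.9])]
ridge top [array([322.8, 295.6]), array([322.1, 283.6]), array([388.9, 258.4])]
[ 0.235  0.746 -0.323  1.954  0.455  0.512  1.252] [[-0.0905, -0.9561, -0.2789, 0.4507], [0.9959, -0.0872, -0.0242, -0.0731], [-0.0011, -0.2799, 0.96, 0.2738], [0.0, 0.0, 0.0, 1.0]]
```

View pics/s4.png

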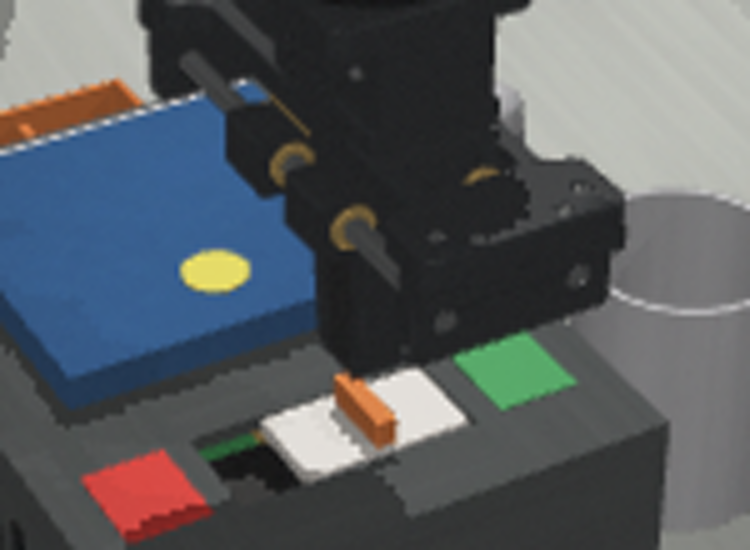

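The fingertips really end at about z = 0.12, above the ridge (image evidence: visible tip at row 289 where z = 0.105 would give 297). I back off to the green side and go lower, watching force.

send_rows --motion '[{"x": -0.9, "y": 0, "z": 0, "rx": 0, "ry": 0, "rz": 0, "jaw": 0}, {"x": -0.9, "y": 0, "z": 0, "rx": 0, "ry": 0, "rz": 0, "jaw": 0}, {"x": -0.4, "y": 0, "z": 0.3, "rx": 0, "ry": 0, "rz": 0, "jaw": 0}, {"x": 0, "y": 0, "z": 0.4, "rx": 0, "ry": 0, "rz": 0, "jaw": 0}, {"x": 0, "y": 0, "z": 0.2, "rx": 0, "ry": 0, "rz": 0, "jaw": 0}]'

```text
clock: 6.0
tool_pos: [0.5445, -0.0648, 0.1067]
eef_rot: [-0.045, 0.999, 0.0, -0.001]
contact_force: [-0.4, 0.4, -0.4]
opening: 0.01
finger_force: 0.0
```

```bash
python3 - <<'E'
from h import *
from plant import *
delta(get_state(),[.5,0,.1])
c=snapshot("side")
i=cv2.resize(c["img"][215:325,250:400],(750,550),interpolation=cv2.INTER_CUBIC);cv2.imwrite("pics/s5.png",i[:,:,::-1])
E
```

```text
t 6.0 pos [ 0.5445 -0.0648  0.1067] F [-0.4  0.4 -0.4] open 0.01 yaw(y) 95.17 z [-0.001  0.    -1.   ]
shift cm [3.85 6.85 0.68]
```

View pics/s5.png

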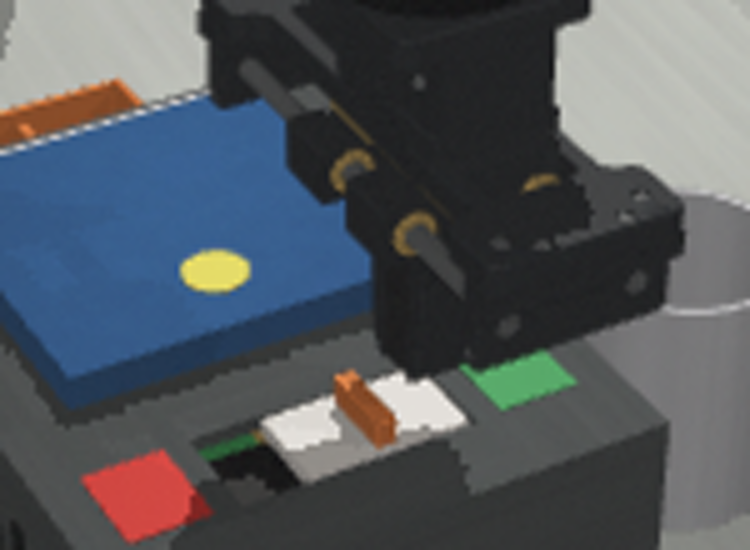

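The fingertip's lower corner is at crop (410,378), over the plate's green-side end. It still clears the plate by about a centimetre, and there is no contact force. I lower by feel.

send_rows --motion '[{"x": 0, "y": 0, "z": 0.1, "rx": 0, "ry": 0, "rz": 0, "jaw": 0}, {"x": 0, "y": 0, "z": 0.1, "rx": 0, "ry": 0, "rz": 0, "jaw": 0}, {"x": 0, "y": 0, "z": 0.1, "rx": 0, "ry": 0, "rz": 0, "jaw": 0}, {"x": 0, "y": 0, "z": 0.1, "rx": 0, "ry": 0, "rz": 0, "jaw": 0}, {"x": 0, "y": 0, "z": 0, "rx": 0, "ry": 0, "rz": 0, "jaw": 0}]'

```text
clock: 6.55
tool_pos: [0.5447, -0.0648, 0.1033]
eef_rot: [-0.045, 0.999, 0.0, -0.0]
contact_force: [0.2, -0.6, 0.3]
opening: 0.011
finger_force: 0.0
```

send_rows --motion '[{"x": 0, "y": 0, "z": 0.1, "rx": 0, "ry": 0, "rz": 0, "jaw": 0}, {"x": 0, "y": 0, "z": 0.1, "rx": 0, "ry": 0, "rz": 0, "jaw": 0}, {"x": 0, "y": 0, "z": 0, "rx": 0, "ry": 0, "rz": 0, "jaw": 0}, {"x": 0, "y": 0, "z": 0, "rx": 0, "ry": 0, "rz": 0, "jaw": 0}, {"x": 0, "y": 0, "z": 0, "rx": 0, "ry": 0, "rz": 0, "jaw": 0}]'

```text
clock: 7.05
tool_pos: [0.5449, -0.0647, 0.1014]
eef_rot: [-0.045, 0.999, 0.0, 0.0]
contact_force: [0.7, -0.1, -0.1]
opening: 0.005
finger_force: 0.0
```

send_rows --motion '[{"x": 0, "y": 0, "z": 0.1, "rx": 0, "ry": 0, "rz": 0, "jaw": 0}, {"x": 0, "y": 0, "z": 0.1, "rx": 0, "ry": 0, "rz": 0, "jaw": 0}, {"x": 0, "y": 0, "z": 0, "rx": 0, "ry": 0, "rz": 0, "jaw": 0}, {"x": 0, "y": 0, "z": 0, "rx": 0, "ry": 0, "rz": 0, "jaw": 0}, {"x": 0, "y": 0, "z": 0, "rx": 0, "ry": 0, "rz": 0, "jaw": 0}]'

```text
clock: 7.55
tool_pos: [0.5449, -0.0647, 0.0994]
eef_rot: [-0.045, 0.999, 0.0, 0.0]
contact_force: [-0.4, 0.1, -1.4]
opening: 0.006
finger_force: 0.0
```

```bash
python3 - <<'E'
from h import *
from plant import *
delta(get_state(),[.5,0,.1])
c=snapshot("side")
i=cv2.resize(c["img"][255:325,270:370],(800,560),interpolation=cv2.INTER_CUBIC);cv2.imwrite("pics/s6.png",i[:,:,::-1])
E
```

```text
t 7.55 pos [ 0.5449 -0.0647  0.0994] F [-0.4  0.1 -1.4] open 0.006 yaw(y) 95.17 z [ 0.  0. -1.]
shift cm [ 3.88  6.85 -0.06]
```

View pics/s6.png

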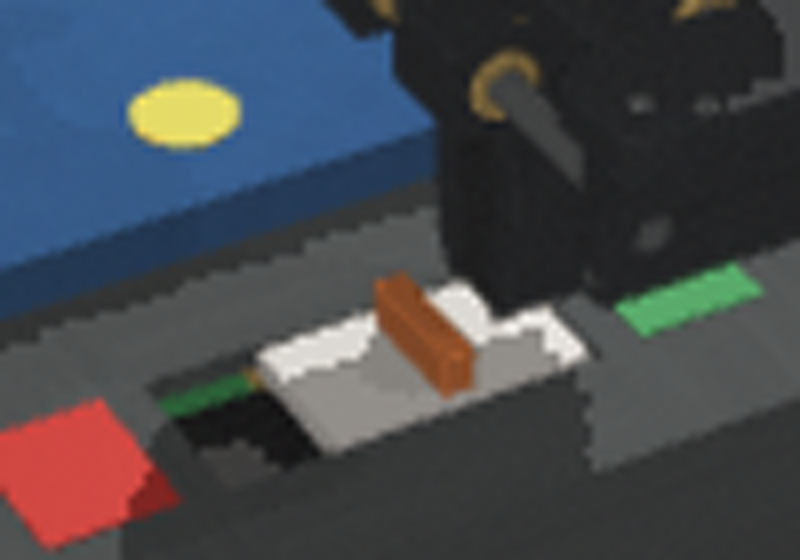

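The tip corner at crop (500,318) is still a little above the plate by projection, and there is no upward force yet. I continue down in 1 mm steps.

send_rows --motion '[{"x": 0, "y": 0, "z": 0.1, "rx": 0, "ry": 0, "rz": 0, "jaw": 0}, {"x": 0, "y": 0, "z": 0.1, "rx": 0, "ry": 0, "rz": 0, "jaw": 0}, {"x": 0, "y": 0, "z": 0, "rx": 0, "ry": 0, "rz": 0, "jaw": 0}, {"x": 0, "y": 0, "z": 0.1, "rx": 0, "ry": 0, "rz": 0, "jaw": 0}, {"x": 0, "y": 0, "z": 0, "rx": 0, "ry": 0, "rz": 0, "jaw": 0}]'

```text
clock: 8.1
tool_pos: [0.5448, -0.0648, 0.0963]
eef_rot: [-0.045, 0.999, 0.0, -0.0]
contact_force: [0.1, -0.1, -0.4]
opening: 0.0
finger_force: 0.0
```

send_rows --motion '[{"x": 0, "y": 0, "z": 0.1, "rx": 0, "ry": 0, "rz": 0, "jaw": 0}, {"x": 0, "y": 0, "z": 0, "rx": 0, "ry": 0, "rz": 0, "jaw": 0}, {"x": 0, "y": 0, "z": 0.1, "rx": 0, "ry": 0, "rz": 0, "jaw": 0}, {"x": 0, "y": 0, "z": 0, "rx": 0, "ry": 0, "rz": 0, "jaw": 0}, {"x": 0, "y": 0, "z": 0, "rx": 0, "ry": 0, "rz": 0, "jaw": 0}]'

```text
clock: 8.6
tool_pos: [0.5448, -0.0647, 0.0943]
eef_rot: [-0.045, 0.999, 0.0, -0.0]
contact_force: [0.3, -0.2, -0.2]
opening: 0.004
finger_force: 0.0
```

send_rows --motion '[{"x": 0, "y": 0, "z": 0.1, "rx": 0, "ry": 0, "rz": 0, "jaw": 0}, {"x": 0, "y": 0, "z": 0, "rx": 0, "ry": 0, "rz": 0, "jaw": 0}, {"x": 0, "y": 0, "z": 0.1, "rx": 0, "ry": 0, "rz": 0, "jaw": 0}, {"x": 0, "y": 0, "z": 0, "rx": 0, "ry": 0, "rz": 0, "jaw": 0}, {"x": 0, "y": 0, "z": 0, "rx": 0, "ry": 0, "rz": 0, "jaw": 0}]'

```text
clock: 9.1
tool_pos: [0.5448, -0.0648, 0.0924]
eef_rot: [-0.045, 0.999, 0.0, -0.0]
contact_force: [0.2, 0.2, -0.4]
opening: 0.006
finger_force: 0.0
```

```bash
python3 - <<'E'
from h import *
from plant import *
delta(get_state(),[.5,0,.1])
c=snapshot("side");w=snapshot("wrist")
i=cv2.resize(c["img"][265:325,290:360],(466,400),interpolation=cv2.INTER_CUBIC)
j=cv2.resize(w["img"][180:330,250:370],(320,400),interpolation=cv2.INTER_CUBIC)
cv2.imwrite("pics/s7.png",np.hstack([i,j])[:,:,::-1])
E
```

```text
t 9.1 pos [ 0.5448 -0.0648  0.0924] F [ 0.2  0.2 -0.4] open 0.006 yaw(y) 95.17 z [-0.  0. -1.]
shift cm [ 3.88  6.85 -0.76]
```

View pics/s7.png

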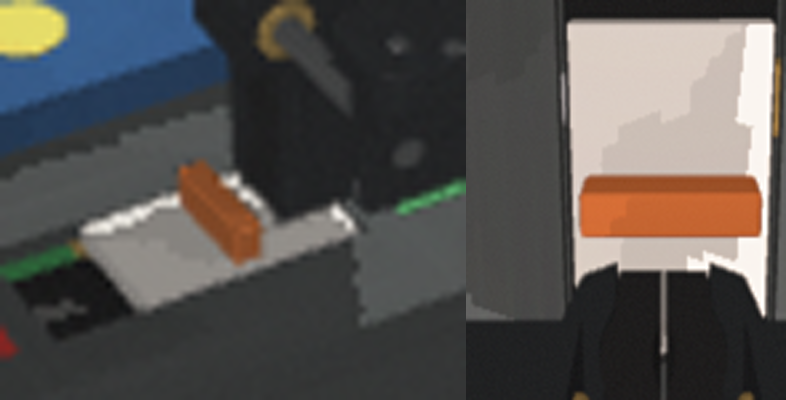

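The tip now sits level with the ridge, just behind its green-side face and centred on it (wrist crop: ridge centre (670,210), tips (662,270)). I push towards red, and from here on I check by numbers only.

send_rows --motion '[{"x": 0.3, "y": 0, "z": 0, "rx": 0, "ry": 0, "rz": 0, "jaw": 0}, {"x": 0.3, "y": 0, "z": 0, "rx": 0, "ry": 0, "rz": 0, "jaw": 0}, {"x": 0.2, "y": 0, "z": 0, "rx": 0, "ry": 0, "rz": 0, "jaw": 0}, {"x": 0.2, "y": 0, "z": 0, "rx": 0, "ry": 0, "rz": 0, "jaw": 0}, {"x": 0.2, "y": 0, "z": 0, "rx": 0, "ry": 0, "rz": 0, "jaw": 0}]'

```text
clock: 9.7
tool_pos: [0.5352, -0.0656, 0.0927]
eef_rot: [-0.045, 0.999, 0.0, 0.002]
contact_force: [4.6, -0.2, -3.1]
opening: 0.004
finger_force: 2.2
```

send_rows --motion '[{"x": 0.2, "y": 0, "z": 0, "rx": 0, "ry": 0, "rz": 0, "jaw": 0}, {"x": 0.2, "y": 0, "z": 0, "rx": 0, "ry": 0, "rz": 0, "jaw": 0}, {"x": 0.2, "y": 0, "z": 0, "rx": 0, "ry": 0, "rz": 0, "jaw": 0}, {"x": 0.2, "y": 0, "z": 0, "rx": 0, "ry": 0, "rz": 0, "jaw": 0}, {"x": 0.2, "y": 0, "z": 0, "rx": 0, "ry": 0, "rz": 0, "jaw": 0}]'

```text
clock: 10.2
tool_pos: [0.5216, -0.0669, 0.0922]
eef_rot: [-0.045, 0.999, -0.0, -0.001]
contact_force: [-0.5, 0.4, -0.3]
opening: 0.004
finger_force: 0.0
```

```bash
cat > look.py <<'E'
from h import *
from plant import *
delta(get_state(),[.5,0,.1])
for n,b in(("wrist",(200,100,420,330)),("side",(270,280,345,330)),("top",(375,245,405,285))):
    c=snapshot(n)
    try:
        m,st,_=blob(c,*C["orange"],b);print(n,m.round(1),st,plane(c,m,.11).round(4))
    except Exception as e: print(n,"none")
E
python3 look.py
```

```text
t 10.2 pos [ 0.5216 -0.0669  0.0922] F [-0.5  0.4 -0.3] open 0.004 yaw(y) 95.17 z [-0.002 -0.    -1.   ]
shift cm [ 1.55  6.86 -0.77]
wrist [326.4 256.1] [ 293  245   68   23 1539] [ 0.4975 -0.0678  0.11  ]
side [310.  300.7] [304 293  13  16 107] [ 0.4979 -0.0714  0.11  ]
top [376.  249.5] [375 249   3   2   6] [ 0.5422 -0.0406  0.11  ]
```

The switch snapped across (side: 23.4 mm, wrist: 24.6 mm). I nudge gently to confirm the end stop.

send_rows --motion '[{"x": 0.2, "y": 0, "z": 0, "rx": 0, "ry": 0, "rz": 0, "jaw": 0}, {"x": 0.2, "y": 0, "z": 0, "rx": 0, "ry": 0, "rz": 0, "jaw": 0}, {"x": 0.1, "y": 0, "z": 0, "rx": 0, "ry": 0, "rz": 0, "jaw": 0}, {"x": 0.1, "y": 0, "z": 0, "rx": 0, "ry": 0, "rz": 0, "jaw": 0}, {"x": 0.1, "y": 0, "z": 0, "rx": 0, "ry": 0, "rz": 0, "jaw": 0}]'

```text
clock: 10.85
tool_pos: [0.5159, -0.0674, 0.0924]
eef_rot: [-0.045, 0.999, 0.0, -0.0]
contact_force: [0.2, -0.7, -0.2]
opening: 0.007
finger_force: 0.0
```

send_rows --motion '[{"x": -0.5, "y": 0, "z": 0, "rx": 0, "ry": 0, "rz": 0, "jaw": 0}, {"x": 0, "y": 0, "z": -2.0, "rx": 0, "ry": 0, "rz": 0, "jaw": 0}, {"x": 0, "y": 0, "z": -3.0, "rx": 0, "ry": 0, "rz": 0, "jaw": 0}, {"x": 0, "y": 2.5, "z": 0, "rx": 0, "ry": 0, "rz": 0, "jaw": 0}, {"x": 0, "y": 0, "z": 0, "rx": 0, "ry": 0, "rz": 0, "jaw": 0}]'

```text
clock: 11.35
tool_pos: [0.5198, -0.0384, 0.1435]
eef_rot: [-0.047, 0.999, 0.001, 0.002]
contact_force: [-0.3, 0.6, 0.1]
opening: 0.005
finger_force: 0.0
```

```bash
sed -i 's/\[.5,0,.1\]/[.5036,.0176,.115]/' look.py; python3 look.py; python3 -c "
from h import *
from plant import *
for n,b in (('wrist',(250,80,640,330)),('top',(285,215,420,320))):
    c=snapshot(n);m,st,_=blob(c,*C['yellow'],b);print(n,m,st,plane(c,m,.11))"
```

```text
t 11.35 pos [ 0.5198 -0.0384  0.1435] F [-0.3  0.6  0.1] open 0.005 yaw(y) 95.41 z [ 0.003  0.003 -1.   ]
shift cm [1.1  5.73 2.86]
wrist [276.5 226.5] [250 219  53  16 825] [ 0.4983 -0.0676  0.11  ]
side [309.9 300.7] [304 293  13  16 106] [ 0.4977 -0.0712  0.11  ]
top none
wrist [430.14126984 252.01746032] [ 410  233   41   39 1260] [0.50364905 0.01836128 0.11      ]Traceback (most recent call last):
  File "<string>", line 5, in <module>
    c=snapshot(n);m,st,_=blob(c,*C['yellow'],b);print(n,m,st,plane(c,m,.11))
                         ~~~~^^^^^^^^^^^^^^^^^^
  File "h.py", line 13, in blob
    n,l,st,ce=cv2.connectedComponentsWithStats(k);i=1+np.argmax(st[1:,4]);return ce[i],st[i],l==i
                                                      ~~~~~~~~~^^^^^^^^^^
    return _wrapfunc(a, 'argmax', axis=axis, out=out, **kwds)
    return bound(*args, **kwds)
ValueError: attempt to get argmax of an empty sequence
```

Ridge stays at off; the dot is confirmed. Next I move over the dot, then descend by feel.

send_rows --motion '[{"x": 0.5, "y": 2.5, "z": 0, "rx": 0, "ry": 0, "rz": 0, "jaw": 0}, {"x": 0.6, "y": 2.6, "z": 0, "rx": 0, "ry": 0, "rz": 0, "jaw": 0}, {"x": 0, "y": 0.6, "z": 0.8, "rx": 0, "ry": 0, "rz": 0, "jaw": 0}, {"x": 0, "y": 0, "z": 0.8, "rx": 0, "ry": 0, "rz": 0, "jaw": 0}, {"x": 0, "y": 0, "z": 0, "rx": 0, "ry": 0, "rz": 0, "jaw": 0}]'

```text
clock: 12.1
tool_pos: [0.502, 0.012, 0.125]
eef_rot: [-0.044, 0.999, -0.001, -0.001]
contact_force: [0.1, 0.3, -0.5]
opening: 0.003
finger_force: 0.0
```

send_rows --motion '[{"x": 0, "y": 0, "z": 0.4, "rx": 0, "ry": 0, "rz": 0, "jaw": 0}, {"x": 0, "y": 0, "z": 0.4, "rx": 0, "ry": 0, "rz": 0, "jaw": 0}, {"x": 0, "y": 0, "z": 0.3, "rx": 0, "ry": 0, "rz": 0, "jaw": 0}, {"x": 0, "y": 0, "z": 0, "rx": 0, "ry": 0, "rz": 0, "jaw": 0}, {"x": 0, "y": 0, "z": 0, "rx": 0, "ry": 0, "rz": 0, "jaw": 0}]'

```text
clock: 12.6
tool_pos: [0.5026, 0.0136, 0.1154]
eef_rot: [-0.045, 0.999, 0.0, 0.0]
contact_force: [-0.2, 0.2, 0.7]
opening: 0.004
finger_force: 0.0
```

send_rows --motion '[{"x": -0.1, "y": 0.4, "z": 0, "rx": 0, "ry": 0, "rz": 0, "jaw": 0}, {"x": 0, "y": 0, "z": 0.2, "rx": 0, "ry": 0, "rz": 0, "jaw": 0}, {"x": 0, "y": 0, "z": 0.2, "rx": 0, "ry": 0, "rz": 0, "jaw": 0}, {"x": 0, "y": 0, "z": 0.2, "rx": 0, "ry": 0, "rz": 0, "jaw": 0}, {"x": 0, "y": 0, "z": 0.1, "rx": 0, "ry": 0, "rz": 0, "jaw": 0}]'

```text
clock: 13.1
tool_pos: [0.5031, 0.0178, 0.1081]
eef_rot: [-0.045, 0.999, -0.0, -0.0]
contact_force: [0.4, -0.0, 0.7]
opening: 0.01
finger_force: 0.0
```

send_rows --motion '[{"x": 0, "y": 0, "z": 0.1, "rx": 0, "ry": 0, "rz": 0, "jaw": 0}, {"x": 0, "y": 0, "z": 0.1, "rx": 0, "ry": 0, "rz": 0, "jaw": 0}, {"x": 0, "y": 0, "z": 0.1, "rx": 0, "ry": 0, "rz": 0, "jaw": 0}, {"x": 0, "y": 0, "z": 0, "rx": 0, "ry": 0, "rz": 0, "jaw": 0}, {"x": 0, "y": 0, "z": 0, "rx": 0, "ry": 0, "rz": 0, "jaw": 0}]'

```text
clock: 13.6
tool_pos: [0.5033, 0.0178, 0.1054]
eef_rot: [-0.045, 0.999, 0.0, 0.0]
contact_force: [0.2, -0.4, 0.0]
opening: 0.006
finger_force: 0.0
```

send_rows --motion '[{"x": 0, "y": 0, "z": 0.1, "rx": 0, "ry": 0, "rz": 0, "jaw": 0}, {"x": 0, "y": 0, "z": 0.1, "rx": 0, "ry": 0, "rz": 0, "jaw": 0}, {"x": 0, "y": 0, "z": 0.1, "rx": 0, "ry": 0, "rz": 0, "jaw": 0}, {"x": 0, "y": 0, "z": 0, "rx": 0, "ry": 0, "rz": 0, "jaw": 0}, {"x": 0, "y": 0, "z": 0, "rx": 0, "ry": 0, "rz": 0, "jaw": 0}]'

```text
clock: 14.1
tool_pos: [0.5033, 0.0179, 0.1024]
eef_rot: [-0.045, 0.999, 0.0, 0.0]
contact_force: [0.0, -0.5, -0.0]
opening: 0.004
finger_force: 0.0
```

send_rows --motion '[{"x": 0, "y": 0, "z": 0.1, "rx": 0, "ry": 0, "rz": 0, "jaw": 0}, {"x": 0, "y": 0, "z": 0.1, "rx": 0, "ry": 0, "rz": 0, "jaw": 0}, {"x": 0, "y": 0, "z": 0, "rx": 0, "ry": 0, "rz": 0, "jaw": 0}, {"x": 0, "y": 0, "z": 0, "rx": 0, "ry": 0, "rz": 0, "jaw": 0}, {"x": 0, "y": 0, "z": 0, "rx": 0, "ry": 0, "rz": 0, "jaw": 0}]'

```text
clock: 14.6
tool_pos: [0.5033, 0.0179, 0.1004]
eef_rot: [-0.045, 0.999, 0.0, 0.0]
contact_force: [-0.4, -1.2, -1.2]
opening: 0.006
finger_force: 0.0
```

send_rows --motion '[{"x": 0, "y": 0, "z": 0.1, "rx": 0, "ry": 0, "rz": 0, "jaw": 0}, {"x": 0, "y": 0, "z": 0.1, "rx": 0, "ry": 0, "rz": 0, "jaw": 0}, {"x": 0, "y": 0, "z": 0, "rx": 0, "ry": 0, "rz": 0, "jaw": 0}, {"x": 0, "y": 0, "z": 0, "rx": 0, "ry": 0, "rz": 0, "jaw": 0}, {"x": 0, "y": 0, "z": 0, "rx": 0, "ry": 0, "rz": 0, "jaw": 0}]'

```text
clock: 15.1
tool_pos: [0.5033, 0.0178, 0.0986]
eef_rot: [-0.045, 0.999, -0.0, 0.0]
contact_force: [-0.8, 0.2, 3.9]
opening: 0.004
finger_force: 1.8
```

send_rows --motion '[{"x": 0, "y": 0, "z": 0.1, "rx": 0, "ry": 0, "rz": 0, "jaw": 0}, {"x": 0, "y": 0, "z": 0.1, "rx": 0, "ry": 0, "rz": 0, "jaw": 0}, {"x": 0, "y": 0, "z": 0, "rx": 0, "ry": 0, "rz": 0, "jaw": 0}, {"x": 0, "y": 0, "z": 0, "rx": 0, "ry": 0, "rz": 0, "jaw": 0}, {"x": 0, "y": 0, "z": 0, "rx": 0, "ry": 0, "rz": 0, "jaw": 0}]'

```text
clock: 15.6
tool_pos: [0.5033, 0.0176, 0.0965]
eef_rot: [-0.045, 0.999, -0.0, 0.0]
contact_force: [0.1, -1.2, 3.9]
opening: 0.007
finger_force: 2.4
```

Contact was at TCP z ≈ 0.0995, and it is pressed about 3 mm now. I press 2 mm more, then withdraw up and away from the sweep.

send_rows --motion '[{"x": 0, "y": 0, "z": 0.1, "rx": 0, "ry": 0, "rz": 0, "jaw": 0}, {"x": 0, "y": 0, "z": 0.1, "rx": 0, "ry": 0, "rz": 0, "jaw": 0}, {"x": 0, "y": 0, "z": 0, "rx": 0, "ry": 0, "rz": 0, "jaw": 0}, {"x": 0, "y": 0, "z": 0, "rx": 0, "ry": 0, "rz": 0, "jaw": 0}, {"x": 0, "y": 0, "z": 0, "rx": 0, "ry": 0, "rz": 0, "jaw": 0}]'

```text
clock: 16.1
tool_pos: [0.5033, 0.0175, 0.0944]
eef_rot: [-0.045, 0.999, -0.0, 0.0]
contact_force: [-0.2, -2.5, 4.2]
opening: 0.005
finger_force: 2.4
```

send_rows --motion '[{"x": 0, "y": 0, "z": -3.0, "rx": 0, "ry": 0, "rz": 0, "jaw": 0}, {"x": 0, "y": -2, "z": -4.0, "rx": 0, "ry": 0, "rz": 0, "jaw": 0}, {"x": 0, "y": -2.5, "z": -4.0, "rx": 0, "ry": 0, "rz": 0, "jaw": 0}, {"x": 0, "y": -2.5, "z": -4.0, "rx": 0, "ry": 0, "rz": 0, "jaw": 0}, {"x": 0, "y": -3, "z": -3.0, "rx": 0, "ry": 0, "rz": 0, "jaw": 0}]'

```text
clock: 16.6
tool_pos: [0.5126, -0.081, 0.2765]
eef_rot: [-0.046, 0.999, 0.001, 0.001]
contact_force: [1.3, -0.3, -0.5]
opening: 0.006
finger_force: 0.0
```

send_rows --motion '[{"x": 0, "y": -4, "z": 0, "rx": 0, "ry": 0, "rz": 0, "jaw": 0}, {"x": 0, "y": -4, "z": 0, "rx": 0, "ry": 0, "rz": 0, "jaw": 0}, {"x": 0, "y": -3, "z": 0, "rx": 0, "ry": 0, "rz": 0, "jaw": 0}, {"x": 0, "y": 0, "z": 0, "rx": 0, "ry": 0, "rz": 0, "jaw": 0}, {"x": 0, "y": 0, "z": 0, "rx": 0, "ry": 0, "rz": 0, "jaw": 0}]'

```text
clock: 17.1
tool_pos: [0.5219, -0.1907, 0.2737]
eef_rot: [-0.045, 0.999, 0.001, -0.0]
contact_force: [-0.7, 1.7, 0.2]
opening: 0.003
finger_force: 0.0
```

send_rows --motion '[{"x": 0, "y": 0, "z": 0}, {"x": 0, "y": 0, "z": 0}, {"x": 0, "y": 0, "z": 0}, {"x": 0, "y": 0, "z": 0}, {"x": 0, "y": 0, "z": 0}]'

```text
schema error: expected keys x, y, z, rx, ry, rz, jaw
```

send_rows --motion '[{"x": 0, "y": 0, "z": 0, "rx": 0, "ry": 0, "rz": 0, "jaw": 0}, {"x": 0, "y": 0, "z": 0, "rx": 0, "ry": 0, "rz": 0, "jaw": 0}, {"x": 0, "y": 0, "z": 0, "rx": 0, "ry": 0, "rz": 0, "jaw": 0}, {"x": 0, "y": 0, "z": 0, "rx": 0, "ry": 0, "rz": 0, "jaw": 0}, {"x": 0, "y": 0, "z": 0, "rx": 0, "ry": 0, "rz": 0, "jaw": 0}]'

```text
clock: 17.6
tool_pos: [0.5222, -0.1909, 0.2745]
eef_rot: [-0.045, 0.999, 0.0, 0.0]
contact_force: [0.8, -0.0, 0.5]
opening: 0.002
finger_force: 0.0
```

send_rows --motion '[{"x": 0, "y": 0, "z": 0, "rx": 0, "ry": 0, "rz": 0, "jaw": 0}, {"x": 0, "y": 0, "z": 0, "rx": 0, "ry": 0, "rz": 0, "jaw": 0}, {"x": 0, "y": 0, "z": 0, "rx": 0, "ry": 0, "rz": 0, "jaw": 0}, {"x": 0, "y": 0, "z": 0, "rx": 0, "ry": 0, "rz": 0, "jaw": 0}, {"x": 0, "y": 0, "z": 0, "rx": 0, "ry": 0, "rz": 0, "jaw": 0}]'

```text
clock: 18.1
tool_pos: [0.5222, -0.1913, 0.2744]
eef_rot: [-0.045, 0.999, 0.0, 0.0]
contact_force: [0.2, -0.7, -0.2]
opening: 0.007
finger_force: 0.0
```

```bash
python3 - <<'E'
from h import *
from plant import *
import pickle
d=pickle.load(open("d0.pkl","rb"))
delta(get_state(),[.5,0,.1])
B=dict(side=(200,120,385,330),top=(250,180,420,330));r={}
for v in B:
    c=snapshot(v);r[v]=c
    for n in("blue","yellow"):
        try:print(v,n,*[a for a in blob(c,*C[n],B[v])[:2]])
        except ValueError:print(v,n,"none")
c=r["side"];m,st,_=blob(c,*C["orange"],(270,280,345,330));print("ridge",m,plane(c,m,.11))
o,y=blob(d["side"],*C["yellow"],B["side"])[0],None
# expected dot at 1.3 rad: hinge = dot0 + .110 yu
xu=np.array([.9959,.0905,0]);yu=np.array([-.0905,.9959,0]);h=np.array([.5036,.0176,.1])+.11*yu
E=np.array(c["extrinsics"]);f=240/np.tan(np.radians(c["vertical_fov"])/2)
for a in(0,.6,1.0,1.3):
    p=h-yu*(.11*np.cos(a)-0*.01)+[0,0,.11*np.sin(a)]+(.01*np.cos(a))*np.array([0,0,1])+.01*np.sin(a)*yu
    q=E[:3,:3].T@(p-E[:3,3]);print(a,p.round(3),c["cx"]-f*q[0]/q[2],c["cy"]+f*q[1]/q[2])
for v in B: # change vs start, for the loose things
    g=cv2.absdiff(cv2.GaussianBlur(d[v]["img"],(5,5),0),cv2.GaussianBlur(r[v]["img"],(5,5),0)).max(2)
    n,l,s,ce=cv2.connectedComponentsWithStats((g>45).astype(np.uint8));print(v,[list(map(int,x)) for x in s[1:] if x[4]>40])
E
```

```text
t 18.1 pos [ 0.5222 -0.1913  0.2744] F [ 0.2 -0.7 -0.2] open 0.007 yaw(y) 95.17 z [ 0.  0. -1.]
shift cm [ 0.49 19.25 17.44]
side blue [267.30628461 215.61907055] [ 231  177   79   78 4153]
side yellow none
top blue [307.40792683 271.02317073] [ 292  232   32   75 1640]
top yellow [306.27272727 269.04545455] [305 265   4  10  22]
ridge [309.8317757  300.69158879] [ 0.49769353 -0.07114005  0.11      ]
0 [0.504 0.018 0.11 ] 292.7429215842422 270.4769157244254
0.6 [0.501 0.042 0.17 ] 285.4843848093942 234.67312949050202
1.0 [0.498 0.076 0.198] 276.2709293671021 212.04502419891867
1.3 [0.495 0.107 0.209] 268.3312851166848 198.97620945669172
side [[58, 0, 44, 35, 534], [328, 0, 52, 29, 367], [230, 0, 200, 295, 19617], [341, 15, 15, 8, 50], [373, 53, 15, 17, 136], [19, 279, 73, 75, 2231], [315, 288, 28, 19, 343], [290, 293, 27, 23, 351]]
top [[426, 186, 214, 294, 28599], [319, 237, 47, 66, 2036], [293, 242, 11, 66, 289], [378, 244, 18, 13, 197], [382, 257, 15, 6, 74], [320, 264, 7, 7, 43], [383, 268, 15, 4, 49], [383, 273, 17, 12, 186], [0, 362, 100, 118, 7996]]
```

send_rows --motion '[{"x": 0, "y": 0, "z": 0, "rx": 0, "ry": 0, "rz": 0, "jaw": 0}, {"x": 0, "y": 0, "z": 0, "rx": 0, "ry": 0, "rz": 0, "jaw": 0}, {"x": 0, "y": 0, "z": 0, "rx": 0, "ry": 0, "rz": 0, "jaw": 0}, {"x": 0, "y": 0, "z": 0, "rx": 0, "ry": 0, "rz": 0, "jaw": 0}, {"x": 0, "y": 0, "z": 0, "rx": 0, "ry": 0, "rz": 0, "jaw": 0}]'

```text
clock: 18.7
tool_pos: [0.5221, -0.1913, 0.2744]
eef_rot: [-0.045, 0.999, 0.0, -0.0]
contact_force: [-0.8, 0.1, 0.5]
opening: 0.009
finger_force: 0.0
```

send_rows --motion '[{"x": 0, "y": 0, "z": 0, "rx": 0, "ry": 0, "rz": 0, "jaw": 0}, {"x": 0, "y": 0, "z": 0, "rx": 0, "ry": 0, "rz": 0, "jaw": 0}, {"x": 0, "y": 0, "z": 0, "rx": 0, "ry": 0, "rz": 0, "jaw": 0}, {"x": 0, "y": 0, "z": 0, "rx": 0, "ry": 0, "rz": 0, "jaw": 0}, {"x": 0, "y": 0, "z": 0, "rx": 0, "ry": 0, "rz": 0, "jaw": 0}]'

```text
clock: 19.2
tool_pos: [0.5222, -0.1913, 0.2744]
eef_rot: [-0.045, 0.999, 0.0, 0.0]
contact_force: [0.8, -0.1, 0.7]
opening: 0.002
finger_force: 0.0
```

```bash
python3 - <<'E'
from h import *
from plant import *
c=snapshot("top")
print(blob(c,*C["blue"],(250,180,420,330))[:2],blob(c,(22,90,40),(38,255,255),(285,215,420,330))[:2])
yu=np.array([-.0905,.9959,0]);h=np.array([.5036,.0176,.1])+.11*yu
E=np.array(c["extrinsics"]);f=240/np.tan(np.radians(c["vertical_fov"])/2)
for a in(1.0,1.15,1.3,1.4):
    o=[]
    for L in(.11,.14):
        p=h-yu*L*np.cos(a)+[0,0,L*np.sin(a)]+(.01*np.cos(a))*np.array([0,0,1])+.01*np.sin(a)*yu
        q=E[:3,:3].T@(p-E[:3,3]);o.append((round(c["cx"]-f*q[0]/q[2],1),round(c["cy"]+f*q[1]/q[2],1)))
    print(a,"dot,edge",o)
E
```

```text
(array([307.36092514, 270.74376141]), array([ 292,  232,   32,   75, 1643], dtype=int32)) (array([306.14814815, 269.        ]), array([305, 265,   4,  10,  27], dtype=int32))
1.0 dot,edge [(np.float64(322.1), np.float64(268.1)), (np.float64(330.5), np.float64(266.2))]
1.15 dot,edge [(np.float64(314.4), np.float64(268.8)), (np.float64(320.7), np.float64(267.0))]
1.3 dot,edge [(np.float64(306.3), np.float64(269.5)), (np.float64(310.2), np.float64(267.9))]
1.4 dot,edge [(np.float64(300.7), np.float64(270.1)), (np.float64(303.0), np.float64(268.7))]
```

The dot is at (306.1,269.0), which matches an angle of 1.3 rad, and it has stopped moving. The switch is at off and the arm is clear.

```bash
python3 -c "
from plant import *
print(finish_job())"
```

```text
the job is handed in; nothing more can be done
None
```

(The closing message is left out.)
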